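Start up the spray bench

ROBOT

A 7-joint arm with a two-finger parallel gripper is mounted at the origin on the work surface. World frame = base frame: x ahead of the robot, y to its left, z up, the work surface at z = 0. Lengths are in mm, angles in rad, forces in N, time in s.
With the tool pointing down it reaches from about 400 to 850 mm from the base axis. Payload 10.4 kg.
Tool frame: the origin (TCP) lies at the very end of the fingers, on their centre line; the grasp point (between the pads) lies 19 mm behind it; z points along the fingers, x is the direction in which the jaws open and shut, and the axes are right-handed (so a half turn about z gives the same grasp; the last joint's range is limited). The gripper opens to 85 mm and grips with 20 to 120 N. Pads are 22 mm wide; open, the fingers measure 114 mm over their backs; the gripper's body (76 mm by 85 mm) begins 54 mm behind the grasp point. The pads swing forward as they close: fully open they stand 13 mm farther back than shut.
Start: joints at [-1.339, 0.332, -0.065, 1.46, 0.022, 1.35, -0.088], TCP at [157.518, 604.846, 231.338] pointing down, gripper open.
Joint ranges: [-2.6, 2.6], [-0.5, 2.12], [-1.47, 1.34], [0.16, 2.42], [-1.27, 4.41], [0.06, 2.06], [-2.6, 2.6]. Speed limits (rad/s): [2.22, 2.22, 2.79, 2.79, 3.14, 3.14, 3.14].

INTERFACE

Orientations are given as a unit quaternion [x, y, z, w].
In Python, from bench import * gives the robot as it stands.
- The arm moves only by the tool send_rows, never from a script. Its argument "deltas" is one flat list of numbers, 6 for each row, row after row: the shift along the tool's x, y, z in mm, then the turn, a rotation vector about the tool's x, y, z in rad. In form: [x, y, z, ax, ay, az, x, y, z, ax, ay, az, ...]. A call has 1 to 10 rows; each row shifts and turns the commanded pose from where the row before left it, along the tool's axes as they then stand; what a row does not reach is not made up. A row lasts 1/8 s, in which the tool goes at most 62.5 mm and 10.7 degrees, less where a joint would pass 70% of its speed; a pose out of reach is approached as far as the arm can. A call is refused whole if a number of a shift passes 62.5 or a number of a turn 0.188, either way. A call with a gripper value outside its range is refused whole. "fingers" is the finger opening in mm, from 0 to 85.4, set as the call begins (left out, the last holds). The fingers move at their own pace and stop on an object; "newtons" is the grip in N (left out, the last holds). Time passes only in rows, so rows that do not move let the fingers close. It gives the time, the measured TCP pose, the force and the opening at its end, in the units of the state.
- state(): the state, without advancing time (a new reading comes with each control period).
- grab_frame(name): name is "scene" or "top" or "wrist"; returns a dict with "frame" (480x640x3 uint8, red, green, blue), "range_z" (480x640 float32, mm along the optical axis (not along the pixel's ray), 0 where there is no reading), "intrinsics" (3x3 intrinsics, pixels), "distortion" ([k1, k2, p1, p2, k3] as OpenCV has them; the pictures are not rectified), "xyz" and "orientation" of the camera in the world. Camera axes: x right, y up, looking along -z (the intrinsics and any distortion apply to the point x, -y, -z); pixel columns grow to the right and rows downward; lengths in mm; the calibration is good to about 2 mm. A picture is of the moment at which its call begins.
- job_done(): hands the job in, once; it reports no verdict.
Trained networks look in a picture, given as the dict that the camera call returned (one of the last four; its "shot" number tells which), for a name from the list of things; names that differ only in an ending like _2 or _b are one class to them, and where a whole thing is asked for, a point or a joint stands for the part that bears it (a point fixed in the world has none). Each returns a list of dicts, best first, with "confidence" (0 to 1); they miss things now and then, are a little off and sometimes report something else, mostly with a low value. They report only what shows in the picture. A call takes as long as a camera call. They do not tell look-alikes from the thing itself.
- search_frame(picture, query): "position" ([x, y, z] in mm, in the coordinates of the camera as it stood for that picture, good to about 4 mm: the middle of the surface that is visible of it).
- cut_out(picture, query): "pixels" (480x640 bool, what is visible of it).
- place_of(picture, query): "position" ([x, y, z] in mm, in the coordinates of the camera as it stood for that picture, good to about 4 mm: a listed point, or the origin of a listed thing).
The state is a dict: "t": time; "qpos": joint angles; "qvel": joint speeds; "effort": joint torques, N m; "ee_pos": TCP position; "tcp_rot": TCP orientation; "contact_force": force on the tool from outside, world axes, zero at the start; "ft_torque": the same for the moment, N m; "width": finger opening in mm.
Only numpy, scipy, OpenCV 4.12 (cv2) and the standard library are available. Lean on these libraries where they do the work, as an engineer would, in place of code of your own. Each camera call takes 0.05 s, during which the arm holds its last target.

TASK

Get the spray bench running with your closed fingertips: first switch the extraction fan on by pressing down the raised half of the rocker on the low grey switch box until it has tipped fully over, then push the black mushroom plunger on the aluminium air valve block all the way down, and then press the oblong start key on the white compressor fully in and let go, so that it springs back. Do not press the small round stop button beside the key. Only press: leave the three units where they stand, lift nothing, and do not disturb the bottles, jar, cup, brush and leaf around them.

Things in the scene. Friction and masses are not known exactly. Their poses are not given: they have to be found in the camera images.
- fan_box: grey steel switch box, 110 (its x) x 82 (its y) x 46 mm high, 0.9 kg, on rubber feet, loose on the bench, any yaw; origin at the centre of its underside. An off-white slab rocker, 76 (x) x 40 (y) x 10 mm, is pivoted on its top about the box's y axis, 64 mm above the bench.
- fan_rocker (a joint): angle of the rocker, 0 to 0.44 rad: near 0 at the start (fan off: the half towards the box's +x is raised 13 deg, its -x half is down), 0.44 when the +x half is fully down (fan on). Moves with about 2.2 N at 25 mm from the pivot and stays where it is left.
- rocker_raised (a point): point on the upper face of the rocker's +x half (the raised one), 25 mm from the pivot towards the rocker's end, on its centre line; 74 mm above the bench when off, it drops 11 mm when on.
- air_block: aluminium air-line valve block, 72 (x) x 60 (y) x 50 mm high, brass hose stubs out to 54 mm from its centre at both x ends, a round gauge on the -y face, 0.85 kg, loose on the bench, any yaw; origin at the centre of its underside.
- air_plunger (a joint): how far the mushroom plunger on top of the air block is pushed down, 0 (up, air shut) to 0.010 m (fully down, air open). Moves with about 2.5 N and stays where it is left.
- plunger_top (a point): centre of the upper face of the plunger: a black round mushroom head, 36 mm across, in the middle of the air block; 80 mm above the bench when up, and it moves with the plunger.
- compressor: white plastic mini compressor, 106 (x) x 104 (y) x 78 mm high, 1.5 kg, on rubber feet, loose on the bench; origin at the centre of its underside. On its top, in a row along its y: the start key and, 56 mm to its +y side, the stop button.
- start_key (a joint): how far the start key is pressed, 0 to 0.006 m; springs back; fully in takes about 4 N.
- start_top (a point): centre of the upper face of the start key: black oblong key, 26 (compressor's x) x 40 (y) mm, upper face 94 mm above the bench; it moves with the key.
- stop_button (a joint): how far the stop button is pressed, 0 to 0.004 m; springs back. Must not be pressed.
- stop_top (a point): centre of the upper face of the stop button: black, round, 16 mm across, 88 mm above the bench.
- bottle_green: standing on the bench; origin at the centre of its underside. Green paint bottle, 50 mm across, 129 mm high, with a white nozzle. Not part of the job.
- bottle_brown: standing on the bench; origin at the centre of its underside. Brown paint bottle, 50 mm across, 129 mm high, with a white nozzle. Not part of the job.
- paint_jar: standing on the bench; origin at the centre of its underside. Terracotta-coloured paint jar with a white lid, 48 mm across, 70 mm high. Not part of the job.
- mixing_cup: standing on the bench; origin at the centre of its underside. Empty clear mixing cup, 64 mm across, 45 mm high. Not part of the job.
- brush: brush with a wooden handle lying on the bench near the robot, 180 mm long along its x. Not part of the job.
- leaf: green replica cabbage leaf, a shallow dish 120 mm across and 14 mm high lying on the bench near the robot; origin at the centre of its underside. Not part of the job.
There are look-alikes about, which are no part of the job. Leave any pink look-alike of the compressor alone. Leave any red look-alike of the air_block alone.

How it is judged (in metres and radians):
On the way, in this order (a step that is already met when the one before it is completed fails the run):
1. the fan rocker is tipped fully over (value of joint fan_rocker above 0.35 rad), for 0.1 s.
2. the air plunger is pushed all the way down (value of joint air_plunger above 0.0075 m), for 0.1 s.
3. the start key is pressed in (value of joint start_key above 0.0045 m), for 0.05 s.
At the end, for the whole second after the job is handed in: Rocker over 0.35 rad, plunger down over 7.5 mm, start key pressed over 4.5 mm after both and sprung back under 2 mm, stop button under 2 mm, the three units at rest, and they and all bystanders within 30 mm of where they began (value of joint fan_rocker above 0.35 rad and value of joint air_plunger above 0.0075 m and value of joint each of start_key, stop_button below 0.002 m and linear speed of each of fan_box, air_block, compressor below 0.02 m/s and distance of each of fan_box, air_block, compressor, bottle_green, bottle_brown, paint_jar, mixing_cup, brush, leaf from where it was at the start of the episode below 0.03 m); the robot touches nothing.
It fails at once if the air plunger is pushed down before the fan is on (value of joint air_plunger above 0.0075 m and not (value of joint fan_rocker above 0.35 rad)).
It fails at once if the start key is pressed before the fan is on and the air open (value of joint start_key above 0.0045 m and (not (value of joint fan_rocker above 0.35 rad) or not (value of joint air_plunger above 0.0075 m))).
It fails at once if the stop button is pressed (beyond 2.5 mm) (value of joint stop_button above 0.0025 m).
It fails at once if a unit is lifted (over 12 mm), tipped or shifted (over 30 mm) (height (world z) of any of fan_box, air_block, compressor above 0.012 m or angle between any of fan_box, air_block, compressor's own z axis and vertical above 0.25 rad or distance of any of fan_box, air_block, compressor from where it was at the start of the episode above 0.03 m).
It fails at once if a bystander is lifted or shifted (over 30 mm) or knocked over (distance of any of bottle_green, bottle_brown, paint_jar, mixing_cup, brush, leaf from where it was at the start of the episode above 0.03 m or angle between any of bottle_green, bottle_brown, paint_jar, mixing_cup's own z axis and vertical above 0.6 rad or height (world z) of any of bottle_green, bottle_brown, paint_jar, mixing_cup, leaf above 0.02 m or height (world z) of brush above 0.03 m).
It also fails if it takes over 51 s, if anything falls off the work surface, if the arm or the gripper's body presses on something with over 40 N, if the wrist force passes 120 N, or if a joint passes its speed limit or range.

## Working session

There is one attempt and no reset: what is moved stays moved. The work goes in short steps, Python scripts to look and compute and a tool call to move; the robot and the scene stay as the last step left them, time stands still between calls to the robot, and variables do not carry over. Pictures are saved under pics/ and viewed, and the job is handed in when it is done.

Besides the shell and the picture viewer there is one more tool, called after ">>>" as a command line: name --argument value ..., lists and objects as JSON in quotes. send_rows: Moves the arm, as the interface text tells. Its arguments: {"type":"object","properties":{"deltas":{"type":"array"},"fingers":{"type":"number"},"newtons":{"type":"number"}},"required":["deltas"]}

```bash
mkdir -p pics; ls; cat > h.py <<'E'
from bench import *
import numpy as np, cv2
from scipy.spatial.transform import Rotation as R
def save(p,n): cv2.imwrite('pics/'+n,cv2.cvtColor(p["frame"],cv2.COLOR_RGB2BGR))
def w(p,c): return R.from_quat(p["orientation"]).apply(np.array(c))+np.array(p["xyz"])
def cam(p,W): return R.from_quat(p["orientation"]).inv().apply(np.array(W)-np.array(p["xyz"]))
def pix(p,c):
    c=np.array(c,float); q=np.array([[c[0],-c[1],-c[2]]])
    return cv2.projectPoints(q,np.zeros(3),np.zeros(3),np.array(p["intrinsics"],float),np.array(p["distortion"],float))[0].ravel().round(0)
def pw(p,u,v):
    n=cv2.undistortPoints(np.array([[[u,v]]],float),np.array(p["intrinsics"],float),np.array(p["distortion"],float)).ravel()
    z=np.median(p["range_z"][int(v)-1:int(v)+2,int(u)-1:int(u)+2]); return w(p,[n[0]*z,-n[1]*z,-z])
E
python3 - <<'E'
from h import *
s=state(); print(s)
for n in ["top","scene"]:
    p=grab_frame(n); save(p,n+"0.png"); print(n,p["xyz"],p["orientation"])
    for q in ["fan_box","rocker_raised","air_block","plunger_top","compressor","start_top","stop_top"]:
        for r in place_of(p,q): print(q,round(r["confidence"],2),w(p,r["position"]).round(0),pix(p,r["position"]))
E
```

```text
pics
{'t': 0.0, 'qpos': array([-1.33862636,  0.33289556, -0.06470448,  1.46094378,  0.02158324,
        1.34988932, -0.08848725]), 'qvel': array([-0.00027885, -0.00041033, -0.00119495,  0.00080464,  0.00014017,
        0.00044292, -0.00159349]), 'effort': array([ 4.60616575e-04, -6.25467110e+01,  4.94271715e-02, -3.91588676e+01,
        1.63011497e-02,  9.96312912e-03, -7.59104523e-06]), 'ee_pos': array([157.41689675, 604.46397603, 230.49996442]), 'tcp_rot': array([ 7.91198117e-01,  6.11559498e-01, -5.55073583e-04,  4.59574524e-04]), 'contact_force': array([0.32480633, 0.12646984, 0.6762575 ]), 'ft_torque': array([ 0.00139306, -0.0443525 , -0.02114497]), 'width': 85.3329387216387}
top [ 397.30977186   26.28127762 1227.47255756] [-0.04967885  0.03248337  0.71406376 -0.69755988]
fan_box 0.67 [ 520. -300.    2.] [488. 247.]
rocker_raised 0.79 [ 534. -281.   77.] [488. 237.]
air_block 0.68 [622. 403.  -1.] [179. 211.]
air_block 0.66 [510. 292.  -1.] [226. 259.]
plunger_top 0.56 [623. 404.  80.] [167. 204.]
plunger_top 0.47 [510. 287.  83.] [221. 255.]
plunger_top 0.28 [550. -12.  92.] [3
[... 245 characters left out ...]
545.  42.  89.] [336. 235.]
stop_top 0.48 [348.  60.  88.] [329. 330.]
scene [1156.77923291  442.36953221  915.69041967] [0.16778724 0.31250493 0.81085033 0.46552107]
fan_box 0.6 [ 519. -301.    1.] [208. 204.]
air_block 0.91 [620. 405.  -1.] [450. 358.]
air_block 0.65 [743. -87.   9.] [218. 298.]
plunger_top 0.75 [509. 289.  81.] [423. 272.]
plunger_top 0.61 [623. 404.  79.] [456. 339.]
compressor 0.76 [344.  30.   1.] [351. 207.]
compressor 0.59 [549.   9.  -1.] [302. 258.]
compressor 0.45 [ 533. -283.   76.] [205. 189.]
start_top 0.7 [347.   4.  95.] [342. 177.]
start_top 0.55 [545. -11.  94.] [293. 227.]
stop_top 0.4 [541.  43.  87.] [315. 236.]
stop_top 0.36 [339.  66.  92.] [366. 185.]
```

View pics/top0.png

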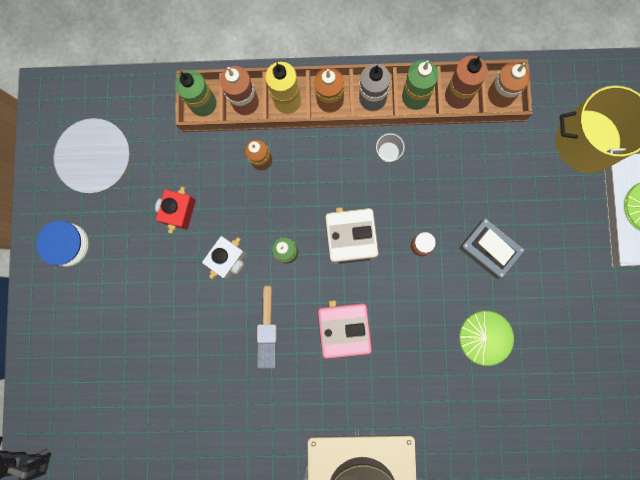

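View pics/scene0.png

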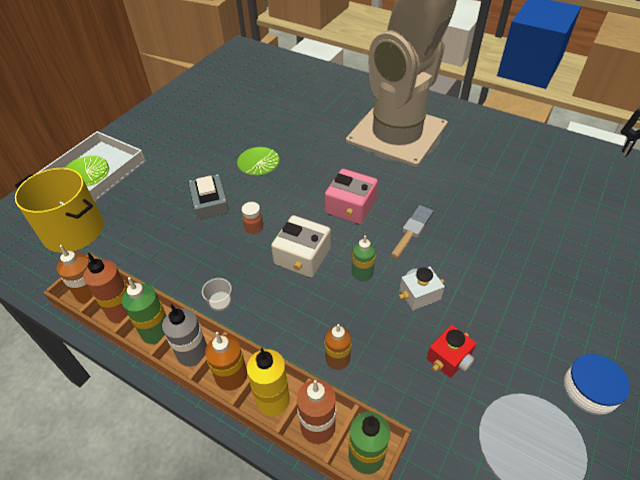

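Candidates in the top image:
- **Compressor:** white at (351,236) or pink at (344,330). It is the white one.
- **Air block:** aluminium at (223,257) or red at (175,209). It is the aluminium one.
- **Fan box:** the only one is at (492,247).

I'll confirm these in an enlarged crop and measure the parts.

```bash
python3 - <<'E'
from h import *
p=grab_frame("top")
f=cv2.cvtColor(p["frame"],cv2.COLOR_RGB2BGR)
c=[cv2.resize(f[y-35:y+35,x-35:x+35],(390,390),interpolation=cv2.INTER_CUBIC) for x,y in [(492,247),(223,257)]]
c=np.hstack(c); d=cv2.resize(f[195:275,190:400],(780,297),interpolation=cv2.INTER_CUBIC)
cv2.imwrite('pics/crop.png',cv2.resize(np.vstack([c,d]),(680,598)))
for q in ["fan_rocker","air_plunger","start_key","stop_button"]:
    for r in cut_out(p,q):
        m=r["pixels"]; v,u=np.nonzero(m)
        P=np.array([pw(p,a,b) for a,b in zip(u,v)])
        print(q,round(r["confidence"],2),len(u),u.mean().round(0),v.mean().round(0),np.median(P,0).round(1), cv2.minAreaRect(P[:,:2].astype(np.float32)))
        if q=="fan_rocker" and len(u)>20:
            A=np.c_[P[:,:2]-P[:,:2].mean(0),np.ones(len(P))]; k=np.abs(P[:,2]-np.median(P[:,2]))<20
            print("plane",np.linalg.lstsq(A[k],P[k,2],rcond=None)[0],P[k].mean(0), P[k,2].min(),P[k,2].max())
E
```

```text
fan_rocker 0.96 722 496.0 247.0 [ 513.7 -298.1   68.7] ((514.76806640625, -303.20263671875), (82.2315673828125, 48.585182189941406), 47.42635726928711)
plane [ 0.12448222  0.17504001 68.43555616] [ 513.65662625 -298.32620019   68.53889151] 49.07098418667738 78.98256919039
fan_rocker 0.39 217 219.0 256.0 [508.  291.1  79.2] ((509.178466796875, 292.23980712890625), (34.542755126953125, 34.799171447753906), 52.6253776550293)
plane [6.36543439e-02 4.40016164e-02 7.87362877e+01] [507.9758074  291.16113923  78.73247555] 70.78997526559442 81.90786645887556
air_plunger 0.77 230 219.0 255.0 [509.4 291.2  79.1] ((510.2990417480469, 293.10272216796875), (36.95554733276367, 36.31938934326172), 69.87591552734375)
air_plunger 0.6 218 168.0 206.0 [619.3 401.5  79.5] ((620.810546875, 403.1423645019531), (35.71110153198242, 33.32106018066406), 83.96226501464844)
start_key 0.67 240 362.0 233.0 [548.1 -13.4  94.4] ((549.262451171875, -13.230850219726562), (26.351919174194336, 40.72830581665039), 6.00295352935791)
start_key 0.53 262 355.0 330.0 [347.1   6.6  93.9] ((346.4083557128906, 6.098722457885742), (27.355958938598633, 41.9011344909668), 4.953619003295898)
stop_button 0.5 45 335.0 236.0 [543.6  43.2  87.7] ((543.7959594726562, 43.239906311035156), (12.804511070251465, 13.15590763092041), 88.76656341552734)
stop_button 0.25 713 389.0 148.0 [753.5 -84.1  10.4] ((753.9235229492188, -82.88874816894531), (61.130706787109375, 78.4195327758789), 85.56537628173828)
```

View pics/crop.png

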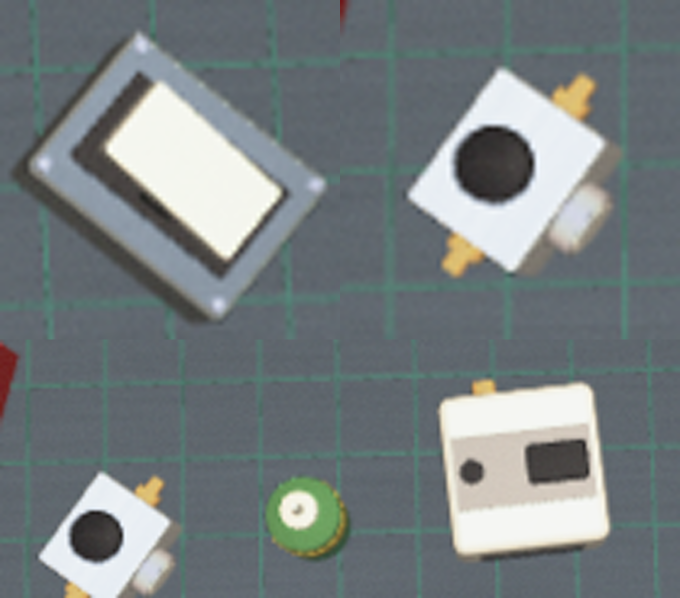

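The crop confirms the off-white rocker on the grey box, the aluminium block with its black plunger, and the white compressor with the key on the right (image) and the stop button on the left. The rocker rises towards world (+x,+y), so its raised point is at about (534,-281). I'll close the fingers and swing along an arc at a safe height.

>>> send_rows --deltas '[0,60,0,0,0,0.1,0,60,0,0,0,0.1,0,60,0,0,0,0.1,0,60,0,0,0,0.1,0,60,0,0,0,0.1,0,60,0,0,0,0.1,0,60,0,0,0,0.1,0,60,0,0,0,0.1,0,60,0,0,0,0.1,0,60,0,0,0,0.1]' --fingers 0 --newtons 30

```text
t: 2.3
ee_pos: [596.8, 230.2, 231.3]
tcp_rot: [0.988, 0.156, 0.0, -0.0]
contact_force: [-0.0, -0.0, 0.4]
width: -0.2
```

>>> send_rows --deltas '[0,60,0,0,0,0.1,0,60,0,0,0,0.1,0,60,0,0,0,0.1,0,60,0,0,0,0.1,0,60,0,0,0,0.1,0,60,0,0,0,0.1,0,60,0,0,0,0.1,0,30,0,0,0,0.05,0,0,0,0,0,0]'

```text
t: 3.42
ee_pos: [590.2, -210.0, 231.5]
tcp_rot: [0.976, -0.217, 0.0, 0.0]
contact_force: [0.6, 1.3, 0.4]
width: -0.1
```

```bash
cat >> h.py <<'E'
def go(T,yaw=None):
    s=state(); r=R.from_quat(s["tcp_rot"]); y0=np.degrees(np.arctan2(*r.apply([1,0,0])[[1,0]]))
    print("pos",s["ee_pos"].round(1),"yaw",y0.round(1),"F",s["contact_force"].round(1),"t",s["t"])
    dy=0 if yaw is None else np.radians((y0-yaw+180)%360-180)
    print("tool delta (before turn)",r.inv().apply(np.array(T)-s["ee_pos"]).round(1),"az",round(dy,3))
    n=r*R.from_rotvec([0,0,dy]); print("tool delta if turned first",n.inv().apply(np.array(T)-s["ee_pos"]).round(1))
E
python3 - <<'E'
from h import *
p=grab_frame("wrist"); save(p,"w0.png")
for q in ["fan_box","rocker_raised"]:
    for r in place_of(p,q): print(q,round(r["confidence"],2),w(p,r["position"]).round(1),pix(p,r["position"]))
for r in cut_out(p,"fan_rocker")[:1]:
    v,u=np.nonzero(r["pixels"]); P=np.array([pw(p,a,b) for a,b in zip(u,v)]); P=P[P[:,2]>55]
    print(np.median(P,0),cv2.minAreaRect(P[:,:2].astype(np.float32)))
go([534,-281,90],-43)
E
```

```text
fan_box 0.83 [ 513.7 -296.    -1.3] [293. 307.]
fan_box 0.65 [550.2  -7.   94.7] [142.  -7.]
rocker_raised 0.75 [ 523.2 -282.3   73. ] [290. 325.]
[ 517.93299466 -269.87869162   72.76341905] ((513.8867797851562, -274.45416259765625), (40.197776794433594, 9.22324275970459), 48.95860290527344)
pos [ 592.1 -205.3  231. ] yaw -24.7 F [ 0.4 -0.  -0.9] t 3.625
tool delta (before turn) [-21.2  93.2 141. ] az 0.32
tool delta if turned first [  9.2  95.1 141. ]
```

View pics/w0.png

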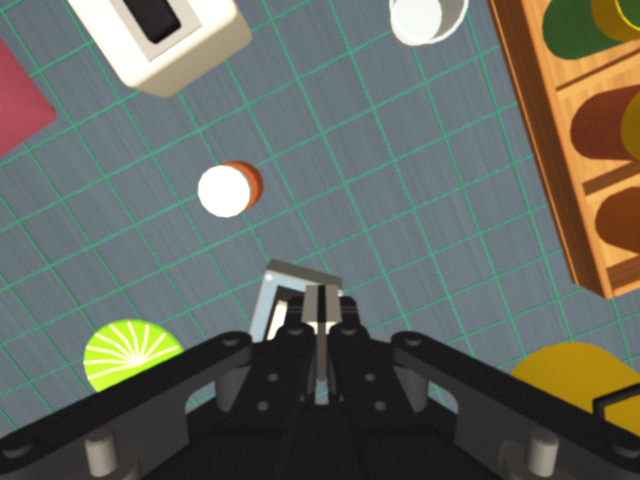

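The fingers hide most of the box in the wrist view. The jar's white lid is at (225,190), clear of the path. I'll use the top-camera fix.

>>> send_rows --deltas '[0,0,0,0,0,0.16,0,0,0,0,0,0.16,5,48,0,0,0,0,5,47,0,0,0,0,0,0,50,0,0,0,0,0,50,0,0,0,0,0,30,0,0,0,0,0,0,0,0,0,0,0,0,0,0,0]'

```text
t: 4.75
ee_pos: [534.7, -283.3, 102.7]
tcp_rot: [0.93, -0.368, 0.001, -0.0]
contact_force: [0.0, -0.7, 0.2]
width: 0.1
```

```bash
python3 - <<'E'
from h import *
go([534,-282,76],-43)
p=grab_frame("scene"); save(p,"s1.png")
u,v=pix(p,cam(p,[534,-281,80])).astype(int)
cv2.imwrite("pics/s1c.png",cv2.resize(cv2.cvtColor(p["frame"],cv2.COLOR_RGB2BGR)[v-60:v+60,u-70:u+70],(700,600)))
E
```

```text
pos [ 534.7 -283.3  102.7] yaw -43.1 F [ 0.  -0.7  0.2] t 4.75
tool delta (before turn) [-1.4 -0.5 26.7] az -0.002
tool delta if turned first [-1.4 -0.5 26.7]
```

View pics/s1c.png

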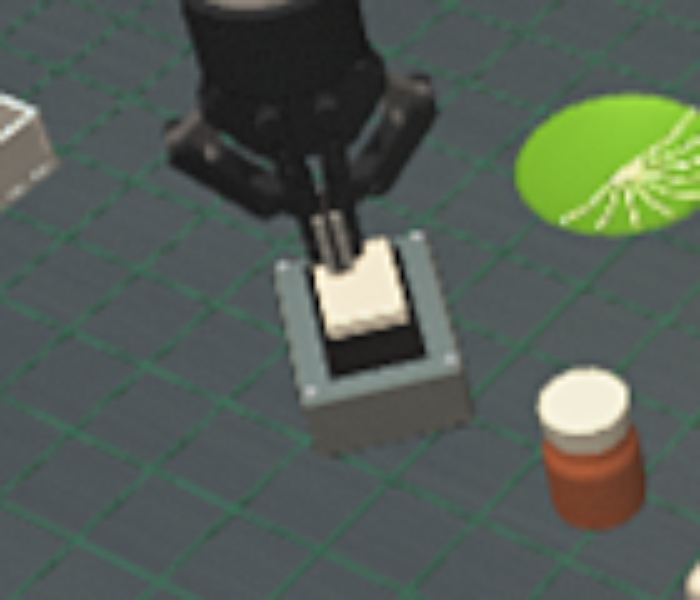

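The raised (open-gapped) edge is at crop (370,335), facing the scene camera. The fingertips are about 28 mm above the rocker, so their offset in the picture fits perspective. Descending.

>>> send_rows --deltas '[0,0,15,0,0,0,0,0,8,0,0,0,0,0,3,0,0,0,0,0,2,0,0,0,0,0,2,0,0,0,0,0,0,0,0,0]'

```text
t: 5.55
ee_pos: [533.7, -283.6, 71.3]
tcp_rot: [0.93, -0.368, 0.0, -0.0]
contact_force: [0.5, 0.3, 0.9]
width: 0.0
```

>>> send_rows --deltas '[0,0,2,0,0,0,0,0,2,0,0,0,0,0,2,0,0,0,0,0,0,0,0,0]'

```text
t: 6.05
ee_pos: [534.2, -283.1, 65.4]
tcp_rot: [0.93, -0.368, 0.0, -0.0]
contact_force: [3.6, 3.8, 4.7]
width: -0.4
```

>>> send_rows --deltas '[0,0,1.5,0,0,0,0,0,1.5,0,0,0,0,0,0,0,0,0]'

```text
t: 6.42
ee_pos: [534.5, -283.3, 64.6]
tcp_rot: [0.93, -0.368, 0.001, -0.001]
contact_force: [-5.7, 9.2, 27.6]
width: -0.4
```

```bash
python3 - <<'E'
from h import *
go([534,-282,76],-43)
p=grab_frame("top")
u,v=492,247
cv2.imwrite("pics/t2c.png",cv2.resize(cv2.cvtColor(p["frame"],cv2.COLOR_RGB2BGR)[v-50:v+50,u-50:u+50],(600,600)))
p=grab_frame("scene"); 
u,v=pix(p,cam(p,[534,-281,60])).astype(int)
cv2.imwrite("pics/s2c.png",cv2.resize(cv2.cvtColor(p["frame"],cv2.COLOR_RGB2BGR)[v-40:v+40,u-40:u+40],(600,600)))
E
```

```text
pos [ 534.5 -283.3   64.6] yaw -43.2 F [-5.7  9.2 27.6] t 6.425
tool delta (before turn) [ -1.3  -0.6 -11.4] az -0.003
tool delta if turned first [ -1.3  -0.6 -11.4]
```

View pics/s2c.png

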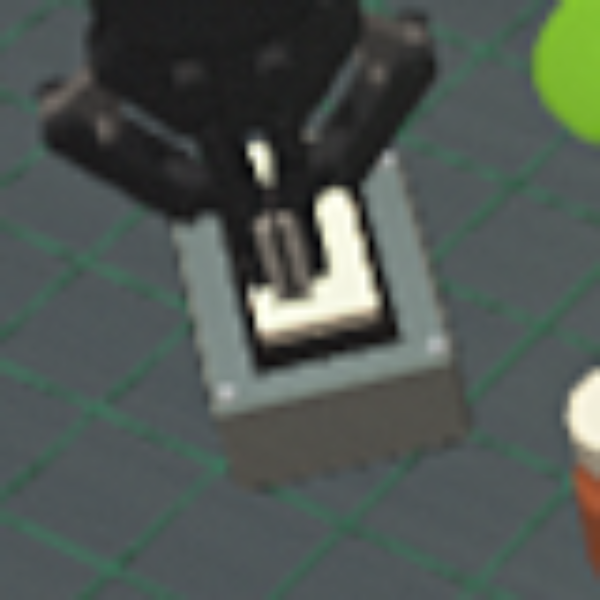

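The force jumped to 28 N at z=64.6, which suggests the end stop. I'll lift off and check the rocker.

>>> send_rows --deltas '[0,0,-10,0,0,0,0,0,-30,0,0,0,0,0,-60,0,0,0,0,0,-60,0,0,0,0,-60,0,0,0,0,0,-60,0,0,0,0,0,-60,0,0,0,-0.1]'

```text
t: 7.4
ee_pos: [657.4, -151.4, 222.0]
tcp_rot: [0.947, -0.321, -0.0, 0.0]
contact_force: [-0.4, -0.9, -0.2]
width: 0.1
```

```bash
python3 - <<'E'
from h import *
p=grab_frame("top"); save(p,"t3.png")
r=cut_out(p,"fan_rocker")[0]
v,u=np.nonzero(r["pixels"]); P=np.array([pw(p,a,b) for a,b in zip(u,v)])
P=P[(P[:,2]>58)&(np.hypot(P[:,0]-516,P[:,1]+299)<38)]
c=np.array([516,-299]); d=np.array([np.cos(.81),np.sin(.81)])
print(len(P),np.polyfit((P[:,:2]-c)@d,P[:,2],1),"expected slope on ~-0.21")
for q in ["fan_box","air_block","compressor"]:
    for r in place_of(p,q)[:2]: print(q,w(p,r["position"]).round(0))
go([510,290,230])
E
```

```text
666 [-0.22325933 69.29626502] expected slope on ~-0.21
fan_box [ 518. -298.    4.]
fan_box [737. 209.  -1.]
air_block [620. 405.  -2.]
air_block [512. 292.  -1.]
compressor [348.  33.  -6.]
compressor [550.  10.   5.]
pos [ 656.1 -153.5  221.6] yaw -37.5 F [-0.1 -1.1 -1. ] t 7.65
tool delta (before turn) [-386.1 -262.6   -8.7] az 0
tool delta if turned first [-386.1 -262.6   -8.7]
```

View pics/t3.png

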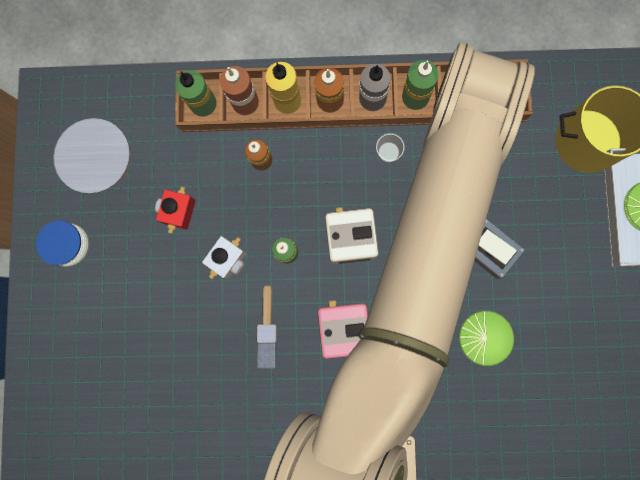

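The rocker slope went from +0.21 to -0.22, so it is fully over and the box has not moved. Next is the plunger.

>>> send_rows --deltas '[-48.3,-32.8,0,0,0,0,-48.3,-32.8,0,0,0,0,-48.3,-32.8,0,0,0,0,-48.3,-32.8,0,0,0,0,-48.3,-32.8,0,0,0,0,-48.3,-32.8,0,0,0,0,-48.3,-32.8,0,0,0,0,-48.3,-32.8,0,0,0,0,0,0,0,0,0,0,0,0,0,0,0,0]'

```text
t: 8.9
ee_pos: [510.4, 288.8, 222.3]
tcp_rot: [0.947, -0.322, 0.0, 0.0]
contact_force: [0.3, -0.4, -0.2]
width: -0.1
```

```bash
python3 - <<'E'
from h import *
go([509.5,290,100])
E
```

```text
pos [510.4 288.8 222.3] yaw -37.6 F [ 0.3 -0.4 -0.2] t 8.9
tool delta (before turn) [ -1.5  -0.5 122.3] az 0
tool delta if turned first [ -1.5  -0.5 122.3]
```

>>> send_rows --deltas '[-1.5,-0.5,50,0,0,0,0,0,45,0,0,0,0,0,27,0,0,0,0,0,0,0,0,0,0,0,0,0,0,0]'

```text
t: 9.52
ee_pos: [510.2, 291.3, 101.8]
tcp_rot: [0.947, -0.322, 0.001, -0.001]
contact_force: [-0.2, 0.0, 0.4]
width: -0.3
```

```bash
python3 - <<'E'
from h import *
go([509.5,290,81])
p=grab_frame("scene")
u,v=pix(p,cam(p,[510,290,80])).astype(int)
cv2.imwrite("pics/s4c.png",cv2.resize(cv2.cvtColor(p["frame"],cv2.COLOR_RGB2BGR)[v-50:v+50,u-50:u+50],(600,600)))
E
```

```text
pos [510.2 291.3 101.8] yaw -37.6 F [-0.2  0.   0.4] t 9.525
tool delta (before turn) [ 0.2  1.5 20.8] az 0
tool delta if turned first [ 0.2  1.5 20.8]
```

View pics/s4c.png

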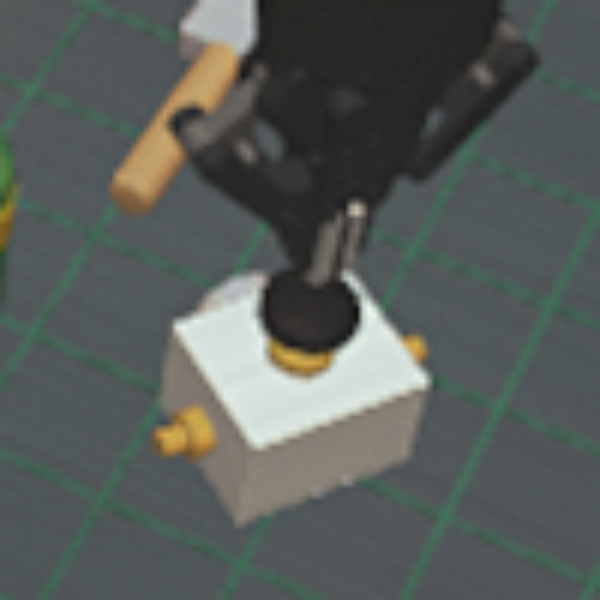

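The fingertips (330,265 in the crop) are over the plunger head (310,310) on the aluminium block. Pressing.

>>> send_rows --deltas '[0,1,15,0,0,0,0,0,4,0,0,0,0,0,3,0,0,0,0,0,3,0,0,0,0,0,3,0,0,0,0,0,0,0,0,0]'

```text
t: 10.32
ee_pos: [508.3, 291.6, 72.1]
tcp_rot: [0.947, -0.321, 0.0, -0.0]
contact_force: [-0.3, -0.2, 0.6]
width: -0.0
```

>>> send_rows --deltas '[0,0,1.5,0,0,0,0,0,1.5,0,0,0,0,0,0,0,0,0]'

```text
t: 10.7
ee_pos: [508.5, 291.7, 70.1]
tcp_rot: [0.947, -0.321, 0.0, -0.0]
contact_force: [-3.6, -1.9, 9.3]
width: 0.1
```

>>> send_rows --deltas '[0,0,1.2,0,0,0,0,0,0,0,0,0]'

```text
t: 10.95
ee_pos: [508.6, 291.7, 70.0]
tcp_rot: [0.947, -0.321, -0.0, -0.001]
contact_force: [-8.1, -5.2, 20.8]
width: 0.1
```

>>> send_rows --deltas '[0,0,-10,0,0,0,0,0,-30,0,0,0,0,0,-60,0,0,0,0,0,-50,0,0,0,40,40,0,0,0,0,40,40,0,0,0,0,40,40,0,0,0,0,0,0,0,0,0,0,0,0,0,0,0,0]'

```text
t: 12.08
ee_pos: [530.4, 123.7, 218.2]
tcp_rot: [0.947, -0.321, -0.0, -0.0]
contact_force: [-0.2, 0.4, 0.3]
width: 0.3
```

```bash
python3 - <<'E'
from h import *
for n in ["top","scene"]:
    p=grab_frame(n); save(p,n+"5.png")
    for q in ["air_plunger","start_key"]:
      for r in cut_out(p,q):
        v,u=np.nonzero(r["pixels"]); P=np.array([pw(p,a,b) for a,b in zip(u,v)])
        print(n,q,round(r["confidence"],2),u.mean().round(),v.mean().round(),np.median(P,0).round(1),cv2.minAreaRect(P[:,:2].astype(np.float32)))
    for q in ["plunger_top","start_top","stop_top"]:
        for r in place_of(p,q)[:2]: print(n,q,w(p,r["position"]).round(1))
go([549,-12,225],10)
E
```

```text
top air_plunger 0.63 220.0 256.0 [508.9 291.3  69.3] ((509.33258056640625, 291.81787109375), (34.42123794555664, 33.293251037597656), 45.40724182128906)
top air_plunger 0.6 168.0 206.0 [619.7 401.9  79.4] ((622.9417724609375, 408.595458984375), (47.03855514526367, 38.2654914855957), 53.670902252197266)
top start_key 0.62 361.0 233.0 [548.1 -11.7  93.9] ((549.0909423828125, -12.58169174194336), (26.042606353759766, 39.59946823120117), 4.529409408569336)
top start_key 0.62 354.0 330.0 [347.3   8.3  94.4] ((347.0495300292969, 7.826118469238281), (25.61062240600586, 37.51601791381836), 5.472696781158447)
top plunger_top [509.5 286.   71.6]
top plunger_top [621.6 403.7  81.4]
top start_top [550.3 -10.5  95.8]
top start_top [346.1  11.1  92.9]
top stop_top [545.2  44.7  88.5]
scene air_plunger 0.69 423.0 277.0 [514.3 292.4  70.9] ((512.8109741210938, 292.7130432128906), (31.186410903930664, 32.038719177246094), 44.34450149536133)
scene air_plunger 0.52 455.0 339.0 [625.  402.3  80.6] ((622.0179443359375, 402.92938232421875), (33.950645446777344, 34.69312286376953), 25.860261917114258)
scene start_key 0.6 292.0 229.0 [553.8 -10.4  95. ] ((545.7316284179688, -12.232561111450195), (36.98196029663086, 39.817726135253906), 1.1288180351257324)
scene plunger_top [621.6 402.3  79.2]
scene plunger_top [510.8 290.3  70.8]
scene start_top [350.1   2.6  93.9]
scene start_top [548.  -13.2  90.9]
scene stop_top [743.3 -85.    5. ]
scene stop_top [541.6  41.6  83.6]
pos [530.5 123.3 218.1] yaw -37.5 F [-0.7 -0.3  0.4] t 12.675
tool delta (before turn) [97.  96.1 -6.9] az -0.828
tool delta if turned first [ -5.2 136.5  -6.9]
```

View pics/scene5.png

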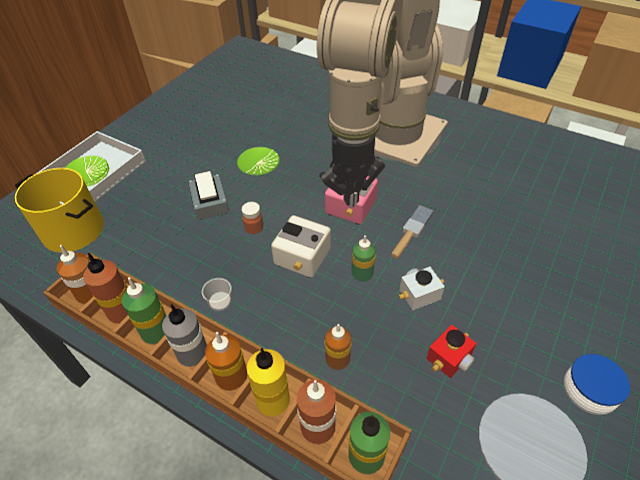

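The plunger top now reads 70 mm, so it is fully down, and the key measures 94 mm at (549,-12.5). The stop button is 56 mm away at (544.5,43). Moving over the white compressor's key.

>>> send_rows --deltas '[32.5,32,0,0,0,0,32.5,32,0,0,0,0,32.5,32,0,0,0,0,0,0,50,0,0,0,0,0,40,0,0,0,0,0,14,0,0,0,0,0,0,0,0,0,0,0,0,0,0,0]'

```text
t: 13.68
ee_pos: [550.5, -12.1, 115.7]
tcp_rot: [0.947, -0.321, 0.001, -0.001]
contact_force: [-0.4, 0.1, -0.5]
width: 0.3
```

```bash
python3 - <<'E'
from h import *
go([549,-12.5,95])
p=grab_frame("scene")
u,v=pix(p,cam(p,[549,-12,94])).astype(int)
cv2.imwrite("pics/s6c.png",cv2.resize(cv2.cvtColor(p["frame"],cv2.COLOR_RGB2BGR)[v-50:v+50,u-50:u+50],(600,600)))
E
```

```text
pos [550.5 -12.1 115.7] yaw -37.5 F [-0.4  0.1 -0.5] t 13.675
tool delta (before turn) [-1.   1.2 20.7] az 0
tool delta if turned first [-1.   1.2 20.7]
```

View pics/s6c.png

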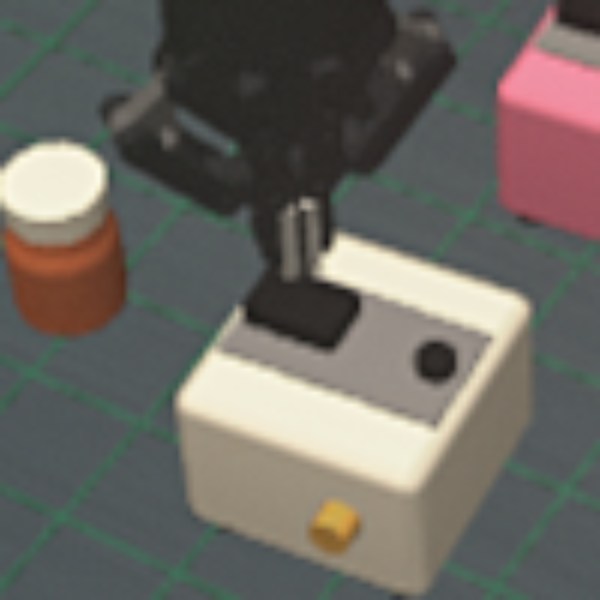

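The fingertips (300,265 in the crop) are above the oblong key (303,308). The round stop button (437,362) is well clear. Pressing to about 88 mm.

>>> send_rows --deltas '[-1,1,14,0,0,0,0,0,5,0,0,0,0,0,3,0,0,0,0,0,2,0,0,0,0,0,2,0,0,0,0,0,0,0,0,0]'

```text
t: 14.48
ee_pos: [548.0, -12.4, 88.2]
tcp_rot: [0.947, -0.321, -0.0, -0.0]
contact_force: [-2.4, 0.4, 2.8]
width: -0.4
```

>>> send_rows --deltas '[0,0,1.3,0,0,0,0,0,1,0,0,0,0,0,0,0,0,0]'

```text
t: 14.85
ee_pos: [548.3, -12.5, 87.4]
tcp_rot: [0.947, -0.321, -0.0, -0.001]
contact_force: [-10.2, -0.2, 21.2]
width: -0.5
```

The end stop is at 87.4 mm with 21 N, so the key is fully in. Releasing and backing off.

>>> send_rows --deltas '[0,0,-10,0,0,0,0,0,-30,0,0,0,0,0,-60,0,0,0,0,0,-60,0,0,0,-40,-40,0,0,0,0,-40,-40,0,0,0,0,0,0,0,0,0,0,0,0,0,0,0,0]'

```text
t: 15.85
ee_pos: [533.4, 99.3, 245.8]
tcp_rot: [0.947, -0.321, 0.0, 0.0]
contact_force: [-0.1, -0.5, 0.9]
width: 0.1
```

```bash
python3 - <<'E'
from h import *
for n in ["top","scene"]:
    p=grab_frame(n); save(p,n+"7.png")
    for q in ["fan_rocker","air_plunger","start_key","stop_button"]:
      for r in cut_out(p,q)[:2]:
        v,u=np.nonzero(r["pixels"]); P=np.array([pw(p,a,b) for a,b in zip(u,v)])
        print(n,q,round(r["confidence"],2),np.median(P,0).round(1))
        if q=="fan_rocker":
            P=P[(P[:,2]>58)&(np.hypot(P[:,0]-516,P[:,1]+299)<38)]
            if len(P)>50: print(np.polyfit((P[:,:2]-[516,-299])@[.69,.724],P[:,2],1))
    for q in ["fan_box","air_block","compressor","bottle_green","paint_jar"]:
        for r in place_of(p,q)[:2]: print(n,q,w(p,r["position"]).round(1))
print(state()["t"],state()["ee_pos"],state()["contact_force"])
E
```

```text
top fan_rocker 0.61 [ 514.1 -297.4   69.3]
[-0.22373413 69.36527934]
top air_plunger 0.7 [619.3 401.6  79.4]
top air_plunger 0.49 [508.7 290.9  69.8]
top start_key 0.71 [347.5   2.   93.8]
top start_key 0.53 [548.  -11.9  93.9]
top stop_button 0.38 [543.6  43.2  87.7]
top stop_button 0.29 [ 514.3 -297.6   69.2]
top fan_box [ 521.4 -299.     4.7]
top air_block [ 5.116e+02  2.881e+02 -1.000e-01]
top air_block [6.208e+02 4.044e+02 4.000e-01]
top compressor [552.1   9.4   2.9]
top compressor [345.1  33.4  -4.7]
top paint_jar [ 526.9 -148.4   -0. ]
scene fan_rocker 0.91 [ 518.4 -295.1   69.5]
[-0.2241229  70.58608247]
scene air_plunger 0.75 [625.1 403.6  80.5]
scene air_plunger 0.61 [513.3 293.3  70.3]
scene start_key 0.72 [554.3 -10.2  94.6]
scene stop_button 0.74 [571.   21.6  78.1]
scene stop_button 0.48 [546.6  44.3  87.5]
scene fan_box [ 520.2 -299.2    1.6]
scene air_block [621.9 400.7   2.9]
scene air_block [507.8 293.7   1.2]
scene compressor [345.9  28.3   2.8]
scene compressor [5.449e+02 1.180e+01 3.000e-01]
scene bottle_green [5.182e+02 1.569e+02 4.000e-01]
scene paint_jar [ 528.7 -146.7    5.9]
scene paint_jar [548.8 -13.4  93.2]
16.85 [533.23341224  99.74429392 245.81748958] [-0.50542424  0.1649163  -0.15919013]
```

View pics/top7.png

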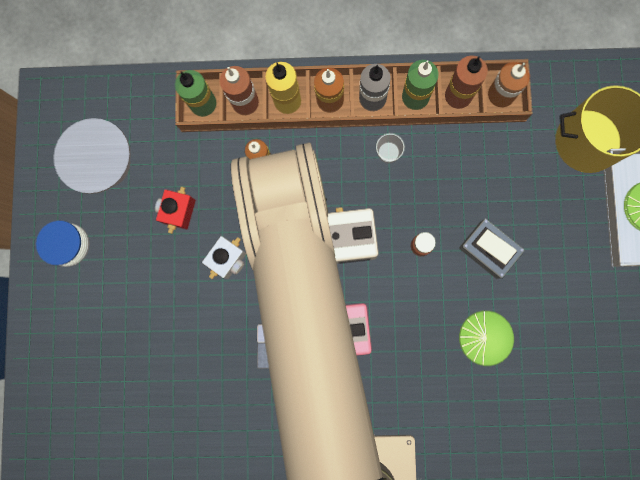

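All checks agree: the rocker is over, the plunger is down at 70 mm, the key has sprung back to 94 mm, and nothing has moved. Handing in.

```bash
python3 -c "
from bench import *
print(job_done())"
```

```text
the job is handed in; nothing more can be done
None
```

The job is handed in, and my last checks show all three presses done in the right order; `job_done()` gives no verdict. I used closed fingertips throughout, and it took about 17 s of the 51 s allowed.

- **Fan rocker:** pressed to its stop at 28 N. Its slope went from +0.21 to -0.22, so it is fully over.
- **Air plunger:** pressed to its stop at 21 N. Its top dropped from about 80 mm to 70 mm and stayed there.
- **Start key:** pressed to its stop, with the fingertips at 87.4 mm and 21 N. It sprang back to about 94 mm once released.
- **Stop button:** I never touched it. It still reads 87.7 mm.
- **Units and bystanders:** all three units are within a few mm of where they began. The bystanders I could see (jar, cup and leaf) had not visibly moved. In the last top view the arm hid the green bottle and partly hid the brush and brown bottle. I did not measure every bystander by number, but the arm passed over them with height to spare.

The networks gave a few false reports, such as a stop button at (571, 22). I dropped these because they did not match the picture or the other camera. Nothing else disagreed.

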